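# Push the bench block home in its corner stop

### The arm

A 6-joint arm with a two-finger parallel gripper is mounted at the origin on the work surface. World frame = base frame: x ahead of the robot, y to its left, z up, the work surface at z = 0. Lengths are in m, angles in rad, forces in N, time in s.
With the tool pointing down it reaches from about 0.3 to 1 m from the base axis. Payload 5.1 kg.
Tool frame: the origin (TCP) lies midway between the tips of the shut fingers; the grasp point (between the pads) lies 19 mm behind it; z points along the fingers, y is the line along which they close (so a half turn about z gives the same grasp; the last joint's range is limited). The gripper opens to 95 mm and grips with 3 to 60 N. Pads are 20 mm wide; open, the fingers measure 119 mm over their backs; the gripper's body (75 mm by 180 mm) begins 59 mm behind the grasp point.
Start: joints at [1.09, 0.124, 1.65, -0, 1.367, -0.083], TCP at [0.252, 0.599, 0.215] pointing down, gripper open.
Joint ranges: [-2.61, 2.61], [-1.02, 2.33], [0.03, 2.71], [-1.35, 4.49], [0.32, 2.68], [-2.91, 2.91]. Speed limits (rad/s): [2.57, 2.57, 3.14, 3.14, 3.14, 3.14].

### API

Orientations are given as a unit quaternion [w, x, y, z].
In Python, from bench import env, capture gives the robot as it stands.
- The arm moves only by the shell command python3 -m jog 'ROWS' [FORCE]. ROWS is JSON, a list of rows, each an object of numbers: "tx", "ty", "tz": the shift along the world's x, y, z as a fraction of full scale; "rx", "ry", "rz": the turn, a rotation vector about the world's x, y, z as a fraction of full scale; "jaw": the opening, from 0 (shut) to 1 (fully open). In form: [{"tx": .., "ty": .., "tz": .., "rx": .., "ry": .., "rz": .., "jaw": ..}, ...]. A call has exactly 10 rows; each row is the pose to reach, as a shift and turn from the pose commanded when the call began; what a row does not reach only later rows make up. Full scale, the value 1, is 0.3 m for a shift and 0.5 rad for a turn. A row lasts 1/10 s, in which the tool goes at most 50 mm and 8.59 degrees, less where a joint would pass 70% of its speed; a pose out of reach is approached as far as the arm can. A call with a number of a shift or a turn outside -1 to 1 is refused whole. A call with a gripper value outside its range is refused whole. The fingers move at their own pace and stop on an object; FORCE is the grip in N (left out, the last holds). Time passes only in rows, so rows that repeat a pose let the fingers close, or fill a call up. It gives the time, the measured TCP pose, the force, the opening and the grip force at its end, in the units of the state.
- env.get_state(): the state, without advancing time (a new reading comes with each control period).
- capture(name): name is "side" or "top"; returns a dict with "frame" (400x640x3 uint8, red, green, blue), "mtx" (3x3 intrinsics, pixels), "distortion" ([k1, k2, p1, p2, k3] as OpenCV has them; the pictures are not rectified), "R" (3x3) and "t" (3): a world point X has camera coordinates R X + t. Camera axes: x right, y down, z forward; pixel columns grow to the right and rows downward; lengths in m; the calibration is good to about 2 mm. A picture is of the moment at which its call begins. There is no depth.
- env.finish_job(): hands the job in; it is judged then, once.
The state is a dict: "t": time; "joint_pos": joint angles; "qd": joint speeds; "effort": joint torques, N m; "eef_pos": TCP position; "orientation": TCP orientation; "contact_force": force on the tool from outside, world axes, zero at the start; "wrist_torque": the same for the moment, N m; "gripper_width": finger opening in m; "grip_force": force on a finger pad.
Only numpy, scipy, OpenCV 4.12 (cv2) and the standard library are available. Lean on these libraries where they do the work, as an engineer would, in place of code of your own. Each camera call takes 0.05 s, during which the arm holds its last target. There are 200 camera calls.

### The job

With the fingertips, push the rectangular steel bench block along the bench top into the inside corner of the L-shaped stop, so that one long side lies flat against the long bar and one end is up against the short bar with no gap. Only slide it: do not lift or tip it, and leave everything else on the bench where it is.

Things in the scene. Friction and masses are not known exactly. Their poses are not given: they have to be found in the camera images.
- block: The block to push: flat rectangular steel block, 90 mm along x, 60 mm along y, 20 mm high, loose, 0.65 to 1 kg; slides under about 3 to 12 N. Origin: centre of underside, z up; a half turn looks the same. Starts on the stop's inner side, long side within 0.45 rad of parallel to the long bar, 11 to 18 cm short of its seat in the stop's y and 4.5 to 10.5 cm short in the stop's x.
- stop: L-shaped corner stop: two dark steel bars, 14 mm high, screwed to the bench. Origin: inner corner of the L at bench height, z up. Long bar: inner face is y = 0, from x = 0 to -200 mm, 14 mm thick (to +y). Short bar: inner face is x = 0, from y = 0 to -80 mm, 12 mm thick (to +x).
- seat (a point): Where the block's origin lies when seated: x = -45 mm, y = -30 mm in the stop's frame, at bench height; same axes as the stop. The seated block is parallel to these axes, either way round.
- disc: round steel bench block (bystander), disc 70 mm across, 20 mm high, loose. Origin: centre of underside.
- doming: steel doming cube (bystander), 46 mm cube with round hollows in its faces, loose. Origin: centre of underside.
- jar: small amber glass jar with metal cap (bystander), 48 mm across, 55 mm high, loose. Origin: centre of underside.
- caliper: digital caliper lying flat (bystander), beam 200 mm along its x, black display unit, jaws at +x reaching to its -y, 14 mm high at most, loose. It lies on the outer side (+y) of the stop's long bar. Origin: middle of the beam, on the bench.
- band: plain metal finger ring lying flat (bystander), 22 mm across, 6 mm high, loose, beyond the stop's short bar.
- hammer: hammer lying flat (bystander), about 220 mm long, at the robot's left. Loose.
- mandrel: upright wooden ring cone (bystander), foot 60 mm across, 112 mm high, loose, at the robot's right. Origin: centre of underside.
- tray: dark wooden tray with four compartments holding rings (bystander), 120 x 160 x 25 mm, loose, at the robot's right. Origin: centre of underside.
Things that resemble listed ones, but are neither listed nor needed, are in the scene too. Leave any blue or orange look-alike of the block alone.

How it is judged:
At the end, for the whole second after the job is handed in: The block lies flat on the bench, at rest, its long side within 3 mm of the long bar's inner face, its end within 3 mm of the short bar's inner face, and parallel to the long bar within 0.035 rad (2 degrees) (x of block in the frame of stop between -0.048 and -0.042 m and y of block in the frame of stop between -0.033 and -0.027 m and angle between the x axis of block and the x axis of stop, either way round below 0.035 rad and height (world z) of block below 0.002 m and angle between block's own z axis and vertical below 0.03 rad and linear speed of block below 0.005 m/s); the robot touches nothing.
It fails at once if the block is lifted off the bench (height (world z) of block above 0.006 m).
It fails at once if the block is tipped (angle between block's own z axis and vertical above 0.15 rad).
It fails at once if any of the bystanders is moved by more than 15 mm (distance of any of disc, doming, jar, caliper, band, hammer, mandrel, tray from where it was at the start of the episode above 0.015 m).
It also fails if it takes over 58 s, if anything falls off the work surface, if the arm or the gripper's body presses on something with over 40 N, if the wrist force passes 120 N, or if a joint passes its speed limit or range.

## Working session

There is one attempt and no reset: what is moved stays moved. The work goes in short steps, Python scripts to look and compute and a shell command to move; the robot and the scene stay as the last step left them, time stands still between calls to the robot, and variables do not carry over. Pictures are saved under pics/ and viewed, at most 10 in all, crops included, and the job is handed in when it is done.

```bash
mkdir -p pics; ls
cat > h.py <<'E'
import numpy as np, cv2
from bench import env, capture
def shot(n,f):
    c=capture(n); np.savez(''+f+'.npz',**c); cv2.imwrite('pics/'+f+'.png',c['frame'][:,:,::-1]); return c
def world(c,uv,z):
    K,d,R,t=[np.array(c[k],float) for k in('mtx','distortion','R','t')]
    p=cv2.undistortPoints(np.array(uv,float).reshape(-1,1,2),K,d).reshape(-1,2)
    r=np.c_[p,np.ones(len(p))]@R; o=-R.T@t
    return o+r*((z-o[2])/r[:,2])[:,None]
def pix(c,X):
    K,d,R,t=[np.array(c[k],float) for k in('mtx','distortion','R','t')]
    return cv2.projectPoints(np.array(X,float).reshape(-1,3),cv2.Rodrigues(R)[0],t,K,d)[0].reshape(-1,2)
E
python3 - <<'E'
from h import *
for n in('top','side'):
    c=shot(n,n+'0'); print(n,-c['R'].T@c['t'],c['R'][2])
s=env.get_state(); print(s['t'],s['eef_pos'],s['orientation'],s['contact_force'])
E
```

```text
pics
top [ 0.43545075 -0.01364624  1.36374225] [ 0.12347254 -0.00753211 -0.9923194 ]
side [ 0.50263925 -0.9768443   0.98634143] [ 0.06282763  0.71934697 -0.6918039 ]
0.1 [0.25155181 0.5987361  0.21352423] [-2.53428447e-04  1.97571860e-01  9.80287967e-01 -8.92986734e-04] [-0.17628759 -0.16941211 -0.08766307]
```

View pics/top0.png

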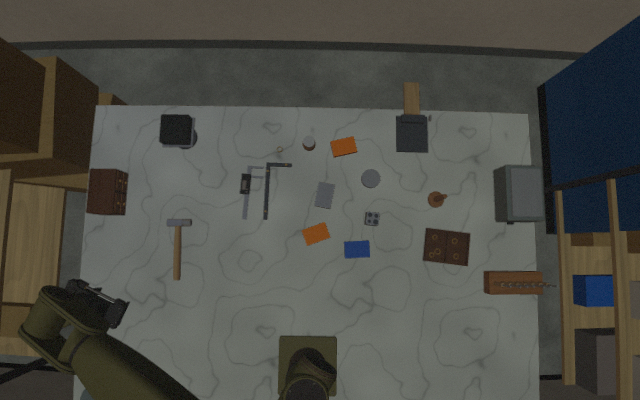

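View pics/side0.png

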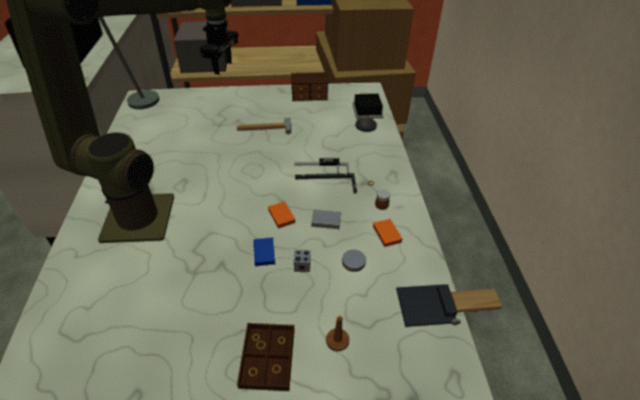

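The top view shows the grey block at about (325,195). The stop's long bar runs (268,165) to (266,219), with the short bar to (291,165), so the stop axes are close to the world axes. The orange look-alikes are at (316,233) and (344,146), the disc at (370,178), and the jar at (309,143).

Run:
```python
import cv2
a=cv2.imread('pics/top0.png')[138:228,240:360]
cv2.imwrite('pics/crop0.png',cv2.convertScaleAbs(cv2.resize(a,None,fx=6.6667,fy=6.6667,interpolation=cv2.INTER_CUBIC),alpha=1.4))
b=cv2.imread('pics/side0.png')[145:255,250:410]
cv2.imwrite('pics/crop1.png',cv2.resize(b,None,fx=5,fy=5,interpolation=cv2.INTER_CUBIC))
```

```text
(no output)
```

View pics/crop0.png

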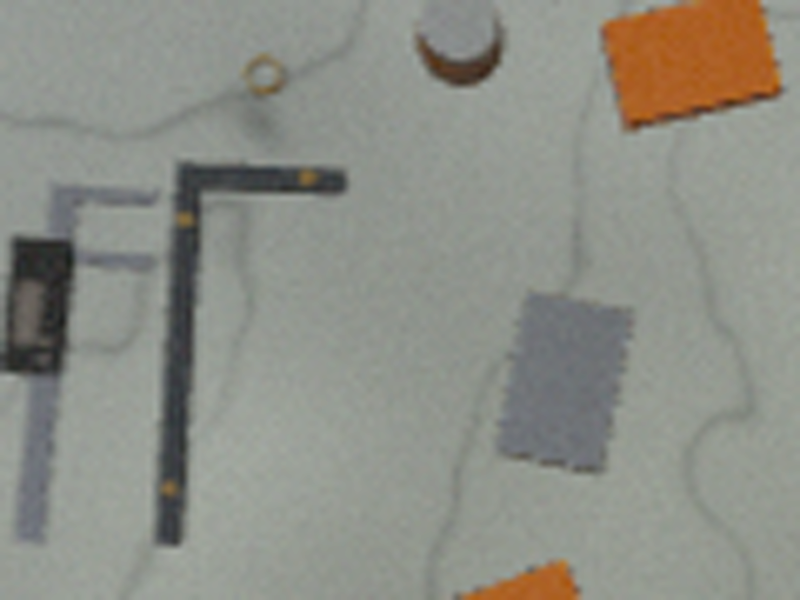

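View pics/crop1.png

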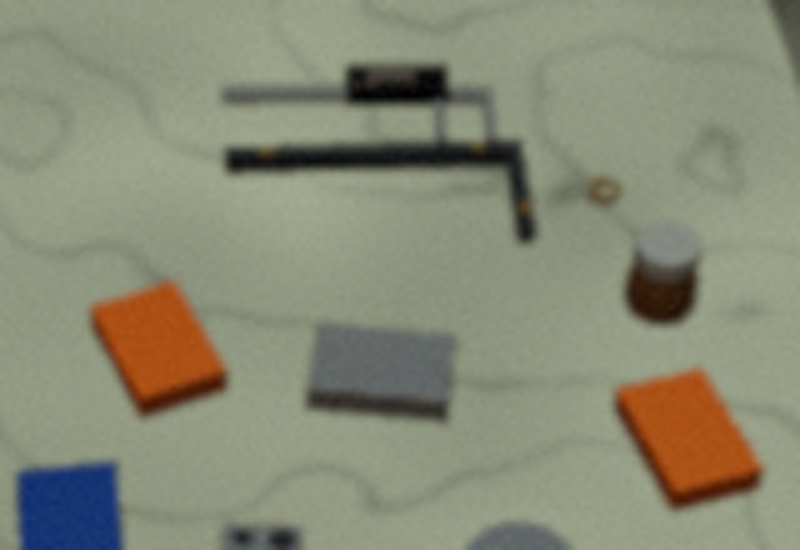

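The block's top corners in the crop are about (528,291), (635,309), (604,472) and (498,454). The stop's inner corner is at (200,192), with inner edges ending at (183,545) and (346,193).

```bash
cat >> h.py <<'E'
def un(p,o,s): return (np.array(p,float)+.5)/s-.5+np.array(o)
def blockpose(W):   # corners: far-left, far-right, near-right, near-left
    c=W.mean(0); d=(W[0]+W[1]-W[2]-W[3])[:2]; return c,np.arctan2(d[1],d[0])
E
python3 - <<'E'
from h import *
c=np.load('top0.npz'); s=20/3
B=world(c,un([(528,291),(635,309),(604,472),(498,454)],(240,138),s),.02)
S=world(c,un([(200,192),(183,545),(346,193)],(240,138),s),.014)
print(B.round(4),blockpose(B),[np.linalg.norm(B[i]-B[i-1]).round(4) for i in range(4)])
print(S.round(4),np.linalg.norm(S[1]-S[0]),np.linalg.norm(S[2]-S[0]),np.arctan2(*(S[0]-S[1])[[1,0]]))
c=np.load('side0.npz'); 
B=world(c,un([(456,334),(446,403),(308,394),(318,323)],(250,145),5),.02)
S=world(c,un([(514,163),(228,172),(518,242)],(250,145),5),[.014,.014,.014] if 0 else .014)
print(B.round(4),B.mean(0),S.round(4))
O=world(np.load('top0.npz'),[(316,233),(344,147),(370,178),(372,219),(309,139)],.02);print(O.round(3))
E
```

```text
[[ 0.6552 -0.0267  0.02  ]
 [ 0.6463 -0.0857  0.02  ]
 [ 0.5561 -0.0699  0.02  ]
 [ 0.5649 -0.0119  0.02  ]] (array([ 0.60562519, -0.04855076,  0.02      ]), np.float64(-0.16760676212716066)) [np.float64(0.0915), np.float64(0.0597), np.float64(0.0916), np.float64(0.0586)]
[[0.7083 0.1563 0.014 ]
 [0.5123 0.1589 0.014 ]
 [0.7093 0.0752 0.014 ]] 0.19602935625289045 0.08109130408313227 -0.013100028361619206
[[ 0.6587 -0.0303  0.02  ]
 [ 0.6457 -0.0898  0.02  ]
 [ 0.5606 -0.0769  0.02  ]
 [ 0.571  -0.0149  0.02  ]] [ 0.60898695 -0.05296068  0.02      ] [[0.7196 0.1414 0.014 ]
 [0.5184 0.1436 0.014 ]
 [0.7114 0.06   0.014 ]]
[[ 0.466 -0.02   0.02 ]
 [ 0.786 -0.118  0.02 ]
 [ 0.671 -0.215  0.02 ]
 [ 0.52  -0.222  0.02 ]
 [ 0.814  0.013  0.02 ]]
```

Block: centre (0.606, −0.049), yaw −0.168; its sides measure 91.5 × 59, against the known 90 × 60. Stop corner: (0.709, 0.156), yaw about −0.013; bar lengths 196 and 81 mm agree with 200 and 80. The seat is therefore at about (0.664, 0.127). I'll put two spread fingertips behind the long side and push along +y, starting with the approach.

```bash
python3 -m jog '[{"tx":0.04,"ty":-0.08,"rz":-0.09,"jaw":0.42},{"tx":0.08,"ty":-0.16,"rz":-0.18,"jaw":0.42},{"tx":0.12,"ty":-0.24,"rz":-0.27,"jaw":0.42},{"tx":0.16,"ty":-0.32,"rz":-0.36,"jaw":0.42},{"tx":0.2,"ty":-0.4,"rz":-0.45,"jaw":0.42},{"tx":0.24,"ty":-0.48,"rz":-0.54,"jaw":0.42},{"tx":0.28,"ty":-0.56,"rz":-0.63,"jaw":0.42},{"tx":0.32,"ty":-0.64,"rz":-0.72,"jaw":0.42},{"tx":0.35,"ty":-0.71,"rz":-0.81,"jaw":0.42},{"tx":0.38,"ty":-0.78,"rz":-0.9,"jaw":0.42}]' 10
python3 -m jog '[{"tx":0.04,"ty":-0.08,"rz":-0.09,"jaw":0.42},{"tx":0.08,"ty":-0.16,"rz":-0.18,"jaw":0.42},{"tx":0.12,"ty":-0.24,"rz":-0.27,"jaw":0.42},{"tx":0.16,"ty":-0.32,"rz":-0.36,"jaw":0.42},{"tx":0.2,"ty":-0.4,"rz":-0.45,"jaw":0.42},{"tx":0.24,"ty":-0.48,"rz":-0.54,"jaw":0.42},{"tx":0.28,"ty":-0.56,"rz":-0.63,"jaw":0.42},{"tx":0.32,"ty":-0.64,"rz":-0.72,"jaw":0.42},{"tx":0.35,"ty":-0.71,"rz":-0.81,"jaw":0.42},{"tx":0.38,"ty":-0.78,"rz":-0.9,"jaw":0.42}]'
python3 -m jog '[{"tx":0.04,"ty":-0.08,"rz":-0.09,"jaw":0.42},{"tx":0.08,"ty":-0.16,"rz":-0.18,"jaw":0.42},{"tx":0.12,"ty":-0.24,"rz":-0.27,"jaw":0.42},{"tx":0.16,"ty":-0.32,"rz":-0.36,"jaw":0.42},{"tx":0.2,"ty":-0.4,"rz":-0.45,"jaw":0.42},{"tx":0.24,"ty":-0.48,"rz":-0.54,"jaw":0.42},{"tx":0.28,"ty":-0.56,"rz":-0.63,"jaw":0.42},{"tx":0.32,"ty":-0.64,"rz":-0.72,"jaw":0.42},{"tx":0.39,"ty":-0.78,"rz":-0.87,"jaw":0.42},{"tx":0.39,"ty":-0.78,"rz":-0.87,"jaw":0.42}]'
```

```text
schema error: expected keys tx, ty, tz, rx, ry, rz, jaw
schema error: expected keys tx, ty, tz, rx, ry, rz, jaw
schema error: expected keys tx, ty, tz, rx, ry, rz, jaw
```

```bash
cat > st.py <<'E'
from h import *
s=env.get_state(); q=s['orientation']; w,x,y,z=q
a=np.arctan2(1-2*(x*x+z*z),2*(x*y-w*z)); print(s['t'],s['eef_pos'].round(4) if hasattr(s['eef_pos'],'round') else s['eef_pos'],'tool-y angle',a,'F',np.round(s['contact_force'],1),'w',s['gripper_width'],'tilt',2*(x*z+w*y),2*(y*z-w*x))
E
python3 st.py
```

```text
0.1 [0.2516 0.5987 0.2135] tool-y angle 1.1730356175839858 F [-0.2 -0.2 -0.1] w 0.0951554315964135 tilt -0.0008497238136547644 -0.0016506276407582158
```

```bash
python3 -m jog '[{"tx":0.04,"ty":-0.08,"tz":0,"rx":0,"ry":0,"rz":-0.09,"jaw":0.42},{"tx":0.08,"ty":-0.16,"tz":0,"rx":0,"ry":0,"rz":-0.18,"jaw":0.42},{"tx":0.12,"ty":-0.24,"tz":0,"rx":0,"ry":0,"rz":-0.27,"jaw":0.42},{"tx":0.16,"ty":-0.32,"tz":0,"rx":0,"ry":0,"rz":-0.36,"jaw":0.42},{"tx":0.2,"ty":-0.4,"tz":0,"rx":0,"ry":0,"rz":-0.45,"jaw":0.42},{"tx":0.24,"ty":-0.48,"tz":0,"rx":0,"ry":0,"rz":-0.54,"jaw":0.42},{"tx":0.28,"ty":-0.56,"tz":0,"rx":0,"ry":0,"rz":-0.63,"jaw":0.42},{"tx":0.32,"ty":-0.64,"tz":0,"rx":0,"ry":0,"rz":-0.72,"jaw":0.42},{"tx":0.35,"ty":-0.71,"tz":0,"rx":0,"ry":0,"rz":-0.81,"jaw":0.42},{"tx":0.38,"ty":-0.78,"tz":0,"rx":0,"ry":0,"rz":-0.9,"jaw":0.42}]' 10
python3 -m jog '[{"tx":0.04,"ty":-0.08,"tz":0,"rx":0,"ry":0,"rz":-0.09,"jaw":0.42},{"tx":0.08,"ty":-0.16,"tz":0,"rx":0,"ry":0,"rz":-0.18,"jaw":0.42},{"tx":0.12,"ty":-0.24,"tz":0,"rx":0,"ry":0,"rz":-0.27,"jaw":0.42},{"tx":0.16,"ty":-0.32,"tz":0,"rx":0,"ry":0,"rz":-0.36,"jaw":0.42},{"tx":0.2,"ty":-0.4,"tz":0,"rx":0,"ry":0,"rz":-0.45,"jaw":0.42},{"tx":0.24,"ty":-0.48,"tz":0,"rx":0,"ry":0,"rz":-0.54,"jaw":0.42},{"tx":0.28,"ty":-0.56,"tz":0,"rx":0,"ry":0,"rz":-0.63,"jaw":0.42},{"tx":0.32,"ty":-0.64,"tz":0,"rx":0,"ry":0,"rz":-0.72,"jaw":0.42},{"tx":0.35,"ty":-0.71,"tz":0,"rx":0,"ry":0,"rz":-0.81,"jaw":0.42},{"tx":0.38,"ty":-0.78,"tz":0,"rx":0,"ry":0,"rz":-0.9,"jaw":0.42}]'
python3 -m jog '[{"tx":0.04,"ty":-0.1,"tz":0,"rx":0,"ry":0,"rz":-0.1,"jaw":0.42},{"tx":0.09,"ty":-0.2,"tz":0,"rx":0,"ry":0,"rz":-0.2,"jaw":0.42},{"tx":0.14,"ty":-0.3,"tz":0,"rx":0,"ry":0,"rz":-0.3,"jaw":0.42},{"tx":0.19,"ty":-0.4,"tz":0,"rx":0,"ry":0,"rz":-0.4,"jaw":0.42},{"tx":0.24,"ty":-0.5,"tz":0,"rx":0,"ry":0,"rz":-0.5,"jaw":0.42},{"tx":0.29,"ty":-0.6,"tz":0,"rx":0,"ry":0,"rz":-0.6,"jaw":0.42},{"tx":0.34,"ty":-0.7,"tz":0,"rx":0,"ry":0,"rz":-0.7,"jaw":0.42},{"tx":0.39,"ty":-0.78,"tz":0,"rx":0,"ry":0,"rz":-0.8,"jaw":0.42},{"tx":0.39,"ty":-0.78,"tz":0,"rx":0,"ry":0,"rz":-0.88,"jaw":0.42},{"tx":0.39,"ty":-0.78,"tz":0,"rx":0,"ry":0,"rz":-0.88,"jaw":0.42}]'
python3 st.py
```

```text
t: 1.1
eef_pos: [0.3659, 0.364, 0.2141]
orientation: [-0.0, 0.412, 0.911, -0.0]
contact_force: [0.1, -0.4, -0.2]
gripper_width: 0.0399
grip_force: 0.0
t: 2.1
eef_pos: [0.4798, 0.1301, 0.2141]
orientation: [-0.0, 0.605, 0.796, -0.0]
contact_force: [-1.0, 0.2, 0.5]
gripper_width: 0.0399
grip_force: 0.0
t: 3.1
eef_pos: [0.5967, -0.1035, 0.2138]
orientation: [-0.001, 0.764, 0.645, -0.0]
contact_force: [-0.0, 0.3, 0.4]
gripper_width: 0.0401
grip_force: 0.0
3.1 [ 0.5967 -0.1035  0.2138] tool-y angle -0.1682604413182278 F [-0.   0.3  0.4] w 0.0400797711213177 tilt -0.0014786887020354698 0.0005001692532359817
```

```bash
python3 -m jog '[{"tx":0,"ty":0,"tz":-0.1,"rx":0,"ry":0,"rz":0,"jaw":0.42},{"tx":0,"ty":0,"tz":-0.2,"rx":0,"ry":0,"rz":0,"jaw":0.42},{"tx":0,"ty":0,"tz":-0.3,"rx":0,"ry":0,"rz":0,"jaw":0.42},{"tx":0,"ty":0,"tz":-0.4,"rx":0,"ry":0,"rz":0,"jaw":0.42},{"tx":0,"ty":0,"tz":-0.48,"rx":0,"ry":0,"rz":0,"jaw":0.42},{"tx":0,"ty":0,"tz":-0.55,"rx":0,"ry":0,"rz":0,"jaw":0.42},{"tx":0,"ty":0,"tz":-0.61,"rx":0,"ry":0,"rz":0,"jaw":0.42},{"tx":0,"ty":0,"tz":-0.65,"rx":0,"ry":0,"rz":0,"jaw":0.42},{"tx":0,"ty":0,"tz":-0.68,"rx":0,"ry":0,"rz":0,"jaw":0.42},{"tx":0,"ty":0,"tz":-0.68,"rx":0,"ry":0,"rz":0,"jaw":0.42}]'
python3 -m jog '[{"tx":0,"ty":0.01,"tz":0,"rx":0,"ry":0,"rz":0,"jaw":0.42},{"tx":0,"ty":0.02,"tz":0,"rx":0,"ry":0,"rz":0,"jaw":0.42},{"tx":0,"ty":0.03,"tz":0,"rx":0,"ry":0,"rz":0,"jaw":0.42},{"tx":0,"ty":0.04,"tz":0,"rx":0,"ry":0,"rz":0,"jaw":0.42},{"tx":0,"ty":0.05,"tz":0,"rx":0,"ry":0,"rz":0,"jaw":0.42},{"tx":0,"ty":0.06,"tz":0,"rx":0,"ry":0,"rz":0,"jaw":0.42},{"tx":0,"ty":0.07,"tz":0,"rx":0,"ry":0,"rz":0,"jaw":0.42},{"tx":0,"ty":0.08,"tz":0,"rx":0,"ry":0,"rz":0,"jaw":0.42},{"tx":0,"ty":0.09,"tz":0,"rx":0,"ry":0,"rz":0,"jaw":0.42},{"tx":0,"ty":0.1,"tz":0,"rx":0,"ry":0,"rz":0,"jaw":0.42}]'
```

```text
t: 4.1
eef_pos: [0.5959, -0.1023, 0.0094]
orientation: [-0.001, 0.763, 0.646, -0.001]
contact_force: [0.0, -0.3, 0.3]
gripper_width: 0.0399
grip_force: 0.0
t: 5.1
eef_pos: [0.5976, -0.0746, 0.0115]
orientation: [0.002, 0.763, 0.646, -0.001]
contact_force: [0.5, -7.2, 0.5]
gripper_width: 0.0398
grip_force: 3.4
```

```bash
python3 -m jog '[{"tx":0,"ty":0.03,"tz":0,"rx":0,"ry":0,"rz":0.03,"jaw":0.42},{"tx":0,"ty":0.06,"tz":0,"rx":0,"ry":0,"rz":0.06,"jaw":0.42},{"tx":0,"ty":0.09,"tz":0,"rx":0,"ry":0,"rz":0.09,"jaw":0.42},{"tx":0,"ty":0.12,"tz":0,"rx":0,"ry":0,"rz":0.12,"jaw":0.42},{"tx":0,"ty":0.15,"tz":0,"rx":0,"ry":0,"rz":0.15,"jaw":0.42},{"tx":0,"ty":0.18,"tz":0,"rx":0,"ry":0,"rz":0.18,"jaw":0.42},{"tx":0,"ty":0.2,"tz":0,"rx":0,"ry":0,"rz":0.21,"jaw":0.42},{"tx":0,"ty":0.22,"tz":0,"rx":0,"ry":0,"rz":0.25,"jaw":0.42},{"tx":0,"ty":0.24,"tz":0,"rx":0,"ry":0,"rz":0.28,"jaw":0.42},{"tx":0,"ty":0.26,"tz":0,"rx":0,"ry":0,"rz":0.31,"jaw":0.42}]'
python3 -m jog '[{"tx":0,"ty":0.02,"tz":0,"rx":0,"ry":0,"rz":0,"jaw":0.42},{"tx":0,"ty":0.04,"tz":0,"rx":0,"ry":0,"rz":0,"jaw":0.42},{"tx":0,"ty":0.06,"tz":0,"rx":0,"ry":0,"rz":0,"jaw":0.42},{"tx":0,"ty":0.08,"tz":0,"rx":0,"ry":0,"rz":0,"jaw":0.42},{"tx":0,"ty":0.1,"tz":0,"rx":0,"ry":0,"rz":0,"jaw":0.42},{"tx":0,"ty":0.12,"tz":0,"rx":0,"ry":0,"rz":0,"jaw":0.42},{"tx":0,"ty":0.14,"tz":0,"rx":0,"ry":0,"rz":0,"jaw":0.42},{"tx":0,"ty":0.16,"tz":0,"rx":0,"ry":0,"rz":0,"jaw":0.42},{"tx":0,"ty":0.18,"tz":0,"rx":0,"ry":0,"rz":0,"jaw":0.42},{"tx":0,"ty":0.2,"tz":0,"rx":0,"ry":0,"rz":0,"jaw":0.42}]'
python3 st.py
python3 - <<'E'
from h import *
for n,o in(('top',(230,130)),('side',(280,140))):
    c=shot(n,n+'1'); a=c['frame'][o[1]:o[1]+90,o[0]:o[0]+120,::-1]
    cv2.imwrite('pics/c_%s1.png'%n,cv2.convertScaleAbs(cv2.resize(a,None,fx=20/3,fy=20/3,interpolation=cv2.INTER_CUBIC),alpha=1.4))
E
```

```text
t: 6.1
eef_pos: [0.5978, 0.0037, 0.0116]
orientation: [0.002, 0.711, 0.703, -0.0]
contact_force: [1.6, -6.6, 1.1]
gripper_width: 0.0401
grip_force: 3.5
t: 7.1
eef_pos: [0.5975, 0.0634, 0.0115]
orientation: [0.002, 0.711, 0.703, -0.001]
contact_force: [0.1, -7.5, 1.2]
gripper_width: 0.0398
grip_force: 3.9
7.1 [0.5975 0.0634 0.0115] tool-y angle -0.011220382032229316 F [ 0.1 -7.5  1.2] w 0.03983900881021199 tilt 0.0014538699221876773 -0.003949442605262482
```

View pics/c_side1.png

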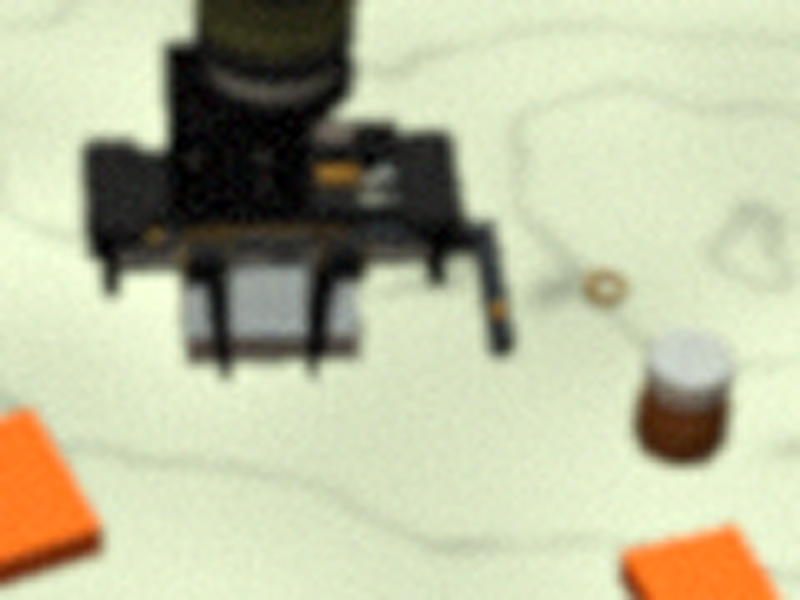

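View pics/c_top1.png

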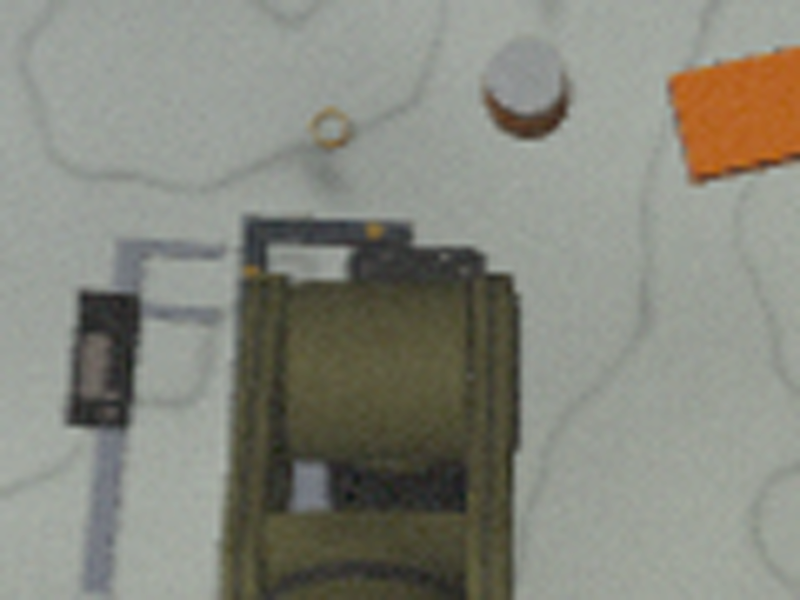

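The side view shows the block square on both fingertips, its front lower edge running (188,360) to (358,355) in the crop. In the top view the arm hides the block.

Run:
```python
from h import *
c=np.load('side1.npz')
print(world(c,un([(188,360),(358,355)],(280,140),20/3),0).round(4))
print(world(c,un([(186,338),(360,335)],(280,140),20/3),.02).round(4))
print(world(c,un([(486,353),(512,353)],(280,140),20/3),.0).round(4), 'short bar end, expect x .709-.721,y .076')
```

```text
[[0.5588 0.0814 0.    ]
 [0.6462 0.0799 0.    ]]
[[0.5576 0.0763 0.02  ]
 [0.6458 0.0732 0.02  ]]
[[ 0.7122  0.0774 -0.    ]
 [ 0.7257  0.0766  0.    ]] short bar end, expect x .709-.721,y .076
```

```bash
python3 -m jog '[{"tx":0,"ty":0.01,"tz":0,"rx":0,"ry":0,"rz":0,"jaw":0.42},{"tx":0,"ty":0.02,"tz":0,"rx":0,"ry":0,"rz":0,"jaw":0.42},{"tx":0,"ty":0.03,"tz":0,"rx":0,"ry":0,"rz":0,"jaw":0.42},{"tx":0,"ty":0.04,"tz":0,"rx":0,"ry":0,"rz":0,"jaw":0.42},{"tx":0,"ty":0.05,"tz":0,"rx":0,"ry":0,"rz":0,"jaw":0.42},{"tx":0,"ty":0.05,"tz":0,"rx":0,"ry":0,"rz":0,"jaw":0.42},{"tx":0,"ty":0.02,"tz":0,"rx":0,"ry":0,"rz":0,"jaw":0.42},{"tx":0,"ty":-0.04,"tz":0,"rx":0,"ry":0,"rz":0,"jaw":0.42},{"tx":0,"ty":-0.06,"tz":0.1,"rx":0,"ry":0,"rz":0,"jaw":0.42},{"tx":0,"ty":-0.06,"tz":0.2,"rx":0,"ry":0,"rz":0,"jaw":0.42}]'; python3 st.py
```

```text
t: 8.2
eef_pos: [0.5954, 0.0465, 0.0698]
orientation: [-0.002, 0.712, 0.702, -0.001]
contact_force: [0.5, -0.5, -0.3]
gripper_width: 0.0401
grip_force: 0.0
8.2 [0.5954 0.0465 0.0698] tool-y angle -0.013377724569625889 F [ 0.5 -0.5 -0.3] w 0.040141469049492035 tilt -0.003675058091134103 0.0007492991014228124
```

```bash
python3 -m jog '[{"tx":-0.06,"ty":0.04,"tz":0,"rx":0,"ry":0,"rz":0,"jaw":0},{"tx":-0.12,"ty":0.08,"tz":0,"rx":0,"ry":0,"rz":0,"jaw":0},{"tx":-0.18,"ty":0.14,"tz":0,"rx":0,"ry":0,"rz":0,"jaw":0},{"tx":-0.24,"ty":0.2,"tz":0,"rx":0,"ry":0,"rz":0,"jaw":0},{"tx":-0.24,"ty":0.24,"tz":0,"rx":0,"ry":0,"rz":0,"jaw":0},{"tx":-0.24,"ty":0.24,"tz":-0.06,"rx":0,"ry":0,"rz":0,"jaw":0},{"tx":-0.24,"ty":0.24,"tz":-0.12,"rx":0,"ry":0,"rz":0,"jaw":0},{"tx":-0.24,"ty":0.24,"tz":-0.17,"rx":0,"ry":0,"rz":0,"jaw":0},{"tx":-0.24,"ty":0.24,"tz":-0.2,"rx":0,"ry":0,"rz":0,"jaw":0},{"tx":-0.24,"ty":0.24,"tz":-0.2,"rx":0,"ry":0,"rz":0,"jaw":0}]'
python3 -m jog '[{"tx":0.02,"ty":0,"tz":0,"rx":0,"ry":0,"rz":0,"jaw":0},{"tx":0.04,"ty":0,"tz":0,"rx":0,"ry":0,"rz":0,"jaw":0},{"tx":0.06,"ty":0,"tz":0,"rx":0,"ry":0,"rz":0,"jaw":0},{"tx":0.08,"ty":0,"tz":0,"rx":0,"ry":0,"rz":0,"jaw":0},{"tx":0.1,"ty":0,"tz":0,"rx":0,"ry":0,"rz":0,"jaw":0},{"tx":0.12,"ty":0,"tz":0,"rx":0,"ry":0,"rz":0,"jaw":0},{"tx":0.14,"ty":0,"tz":0,"rx":0,"ry":0,"rz":0,"jaw":0},{"tx":0.16,"ty":0,"tz":0,"rx":0,"ry":0,"rz":0,"jaw":0},{"tx":0.18,"ty":0,"tz":0,"rx":0,"ry":0,"rz":0,"jaw":0},{"tx":0.2,"ty":0,"tz":0,"rx":0,"ry":0,"rz":0,"jaw":0}]'
python3 st.py
python3 - <<'E'
from h import *
n,o='side',(280,140)
c=shot(n,n+'2'); a=c['frame'][o[1]:o[1]+90,o[0]:o[0]+120,::-1]
cv2.imwrite('pics/c_%s2.png'%n,cv2.convertScaleAbs(cv2.resize(a,None,fx=20/3,fy=20/3,interpolation=cv2.INTER_CUBIC),alpha=1.4))
E
```

```text
t: 9.2
eef_pos: [0.5238, 0.119, 0.0089]
orientation: [-0.001, 0.711, 0.703, -0.001]
contact_force: [-0.2, 0.5, -0.2]
gripper_width: 0.0003
grip_force: 0.0
t: 10.2
eef_pos: [0.5804, 0.1194, 0.0109]
orientation: [-0.004, 0.711, 0.703, -0.005]
contact_force: [-17.7, -0.1, 15.4]
gripper_width: 0.0003
grip_force: 11.8
10.2 [0.5804 0.1194 0.0109] tool-y angle -0.011817415778461543 F [-17.7  -0.1  15.4] w 0.00025230871161511625 tilt -0.012962535679322141 -0.0005114595240060284
```

View pics/c_side2.png

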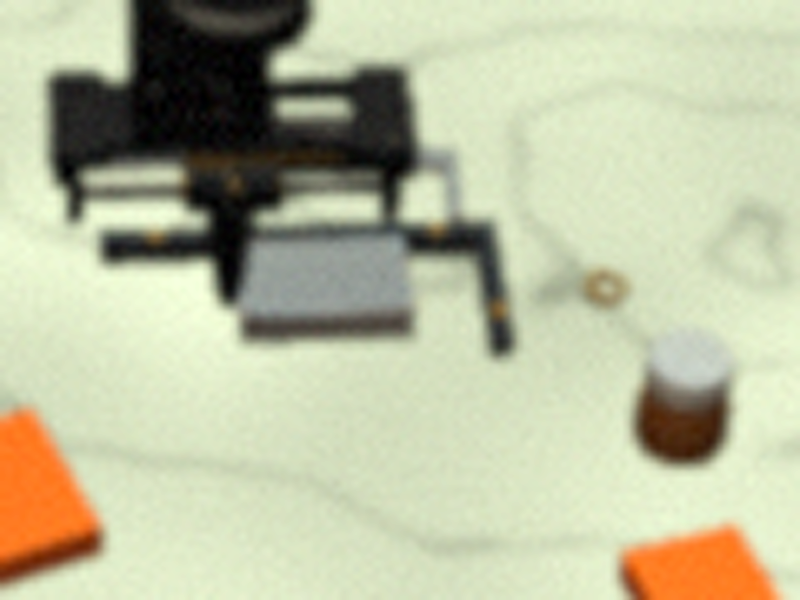

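The block is square to the bars, its right lower corner at (412,333), about 35 mm short of the short bar. I'll carry on along +x.

```bash
python3 -m jog '[{"tx":0.01,"ty":0,"tz":0.01,"rx":0,"ry":0,"rz":0,"jaw":0},{"tx":0.02,"ty":0,"tz":0.01,"rx":0,"ry":0,"rz":0,"jaw":0},{"tx":0.03,"ty":0,"tz":0.01,"rx":0,"ry":0,"rz":0,"jaw":0},{"tx":0.04,"ty":0,"tz":0.01,"rx":0,"ry":0,"rz":0,"jaw":0},{"tx":0.05,"ty":0,"tz":0.01,"rx":0,"ry":0,"rz":0,"jaw":0},{"tx":0.06,"ty":0,"tz":0.01,"rx":0,"ry":0,"rz":0,"jaw":0},{"tx":0.07,"ty":0,"tz":0.01,"rx":0,"ry":0,"rz":0,"jaw":0},{"tx":0.08,"ty":0,"tz":0.01,"rx":0,"ry":0,"rz":0,"jaw":0},{"tx":0.09,"ty":0,"tz":0.01,"rx":0,"ry":0,"rz":0,"jaw":0},{"tx":0.1,"ty":0,"tz":0.01,"rx":0,"ry":0,"rz":0,"jaw":0}]'
python3 -m jog '[{"tx":0.003,"ty":0,"tz":0,"rx":0,"ry":0,"rz":0,"jaw":0},{"tx":0.006,"ty":0,"tz":0,"rx":0,"ry":0,"rz":0,"jaw":0},{"tx":0.01,"ty":0,"tz":0,"rx":0,"ry":0,"rz":0,"jaw":0},{"tx":0.012,"ty":0,"tz":0,"rx":0,"ry":0,"rz":0,"jaw":0},{"tx":0.014,"ty":0,"tz":0,"rx":0,"ry":0,"rz":0,"jaw":0},{"tx":0.016,"ty":0,"tz":0,"rx":0,"ry":0,"rz":0,"jaw":0},{"tx":0.018,"ty":0,"tz":0,"rx":0,"ry":0,"rz":0,"jaw":0},{"tx":0.02,"ty":0,"tz":0,"rx":0,"ry":0,"rz":0,"jaw":0},{"tx":0.02,"ty":0,"tz":0,"rx":0,"ry":0,"rz":0,"jaw":0},{"tx":0.02,"ty":0,"tz":0,"rx":0,"ry":0,"rz":0,"jaw":0}]'; python3 st.py
```

```text
t: 11.25
eef_pos: [0.6112, 0.1193, 0.0126]
orientation: [-0.003, 0.711, 0.703, -0.004]
contact_force: [-10.9, -0.5, 5.2]
gripper_width: 0.0004
grip_force: 5.3
t: 12.25
eef_pos: [0.6173, 0.1193, 0.0126]
orientation: [-0.003, 0.711, 0.703, -0.004]
contact_force: [-10.0, -0.3, 4.7]
gripper_width: 0.0003
grip_force: 4.9
12.25 [0.6173 0.1193 0.0126] tool-y angle -0.011829041941490192 F [-10.   -0.3   4.7] w 0.000329343853167532 tilt -0.009496345369201683 -0.0004337205949910203
```

```bash
python3 -m jog '[{"tx":0.003,"ty":0,"tz":0,"rx":0,"ry":0,"rz":0,"jaw":0},{"tx":0.006,"ty":0,"tz":0,"rx":0,"ry":0,"rz":0,"jaw":0},{"tx":0.01,"ty":0,"tz":0,"rx":0,"ry":0,"rz":0,"jaw":0},{"tx":0.012,"ty":0,"tz":0,"rx":0,"ry":0,"rz":0,"jaw":0},{"tx":0.014,"ty":0,"tz":0,"rx":0,"ry":0,"rz":0,"jaw":0},{"tx":0.014,"ty":0,"tz":0,"rx":0,"ry":0,"rz":0,"jaw":0},{"tx":0.014,"ty":0,"tz":0,"rx":0,"ry":0,"rz":0,"jaw":0},{"tx":0.014,"ty":0,"tz":0,"rx":0,"ry":0,"rz":0,"jaw":0},{"tx":0.014,"ty":0,"tz":0,"rx":0,"ry":0,"rz":0,"jaw":0},{"tx":0.014,"ty":0,"tz":0,"rx":0,"ry":0,"rz":0,"jaw":0}]'
python3 - <<'E'
from h import *
n,o='side',(290,140)
c=shot(n,n+'3'); a=c['frame'][o[1]:o[1]+75,o[0]:o[0]+100,::-1]
cv2.imwrite('pics/c_%s3.png'%n,cv2.convertScaleAbs(cv2.resize(a,None,fx=8,fy=8,interpolation=cv2.INTER_CUBIC),alpha=1.4))
E
```

```text
t: 13.25
eef_pos: [0.6193, 0.1193, 0.0126]
orientation: [-0.005, 0.711, 0.703, -0.006]
contact_force: [-17.3, -0.8, 11.2]
gripper_width: 0.0004
grip_force: 8.5
```

View pics/c_side3.png

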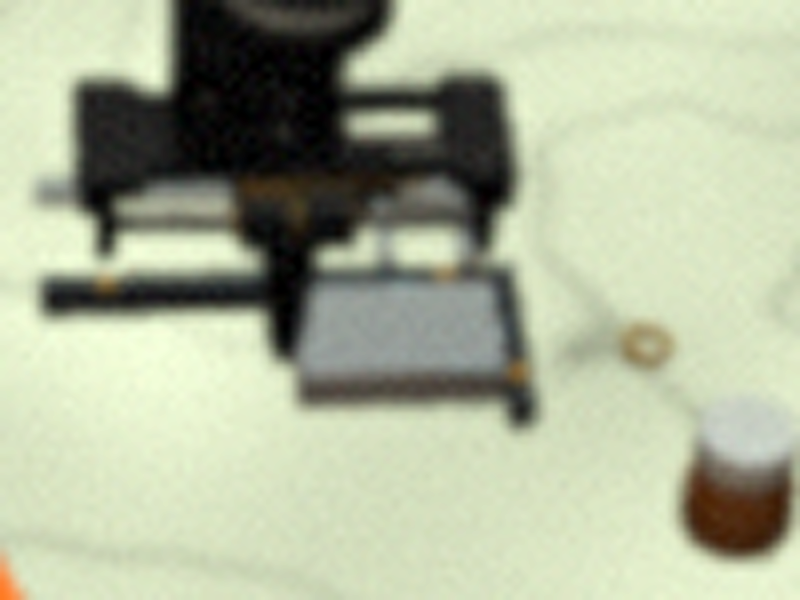

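The block now meets the short bar: force rose from 10 to 17 N with the motion stalled, and the picture shows no gap at (505,340). A sliver of dark bar shows along the long side. Next I'll back off, go round, and push +y.

```bash
python3 -m jog '[{"tx":-0.03,"ty":0,"tz":0,"rx":0,"ry":0,"rz":0,"jaw":0},{"tx":-0.1,"ty":0,"tz":0,"rx":0,"ry":0,"rz":0,"jaw":0},{"tx":-0.1,"ty":0,"tz":0.1,"rx":0,"ry":0,"rz":0,"jaw":0},{"tx":-0.1,"ty":0,"tz":0.2,"rx":0,"ry":0,"rz":0,"jaw":0},{"tx":-0.05,"ty":-0.05,"tz":0.2,"rx":0,"ry":0,"rz":0,"jaw":0.42},{"tx":0,"ty":-0.1,"tz":0.2,"rx":0,"ry":0,"rz":0,"jaw":0.42},{"tx":0.06,"ty":-0.15,"tz":0.2,"rx":0,"ry":0,"rz":0,"jaw":0.42},{"tx":0.13,"ty":-0.2,"tz":0.2,"rx":0,"ry":0,"rz":0,"jaw":0.42},{"tx":0.13,"ty":-0.2,"tz":0.2,"rx":0,"ry":0,"rz":0,"jaw":0.42},{"tx":0.13,"ty":-0.2,"tz":0.2,"rx":0,"ry":0,"rz":0,"jaw":0.42}]'; python3 st.py
python3 -m jog '[{"tx":0,"ty":0,"tz":-0.05,"rx":0,"ry":0,"rz":0,"jaw":0.42},{"tx":0,"ty":0,"tz":-0.1,"rx":0,"ry":0,"rz":0,"jaw":0.42},{"tx":0,"ty":0,"tz":-0.15,"rx":0,"ry":0,"rz":0,"jaw":0.42},{"tx":0,"ty":0,"tz":-0.2,"rx":0,"ry":0,"rz":0,"jaw":0.42},{"tx":0,"ty":0,"tz":-0.2,"rx":0,"ry":0,"rz":0,"jaw":0.42},{"tx":0,"ty":0.02,"tz":-0.2,"rx":0,"ry":0,"rz":0,"jaw":0.42},{"tx":0,"ty":0.04,"tz":-0.2,"rx":0,"ry":0,"rz":0,"jaw":0.42},{"tx":0,"ty":0.06,"tz":-0.2,"rx":0,"ry":0,"rz":0,"jaw":0.42},{"tx":0,"ty":0.07,"tz":-0.2,"rx":0,"ry":0,"rz":0,"jaw":0.42},{"tx":0,"ty":0.08,"tz":-0.2,"rx":0,"ry":0,"rz":0,"jaw":0.42}]'; python3 st.py
```

```text
t: 14.3
eef_pos: [0.6638, 0.058, 0.0717]
orientation: [-0.001, 0.712, 0.702, -0.001]
contact_force: [-0.2, 0.0, -0.6]
gripper_width: 0.0388
grip_force: 0.0
14.3 [0.6638 0.058  0.0717] tool-y angle -0.013717588125721367 F [-0.2  0.  -0.6] w 0.03881638226531627 tilt -0.0028347080088247144 9.110924656666685e-05
t: 15.3
eef_pos: [0.6649, 0.0816, 0.0149]
orientation: [0.002, 0.711, 0.703, -0.001]
contact_force: [-0.5, -8.1, 1.2]
gripper_width: 0.0401
grip_force: 3.9
15.3 [0.6649 0.0816 0.0149] tool-y angle -0.010619368848074946 F [-0.5 -8.1  1.2] w 0.040135905492889375 tilt 0.0017907812627877629 -0.004313294213907703
```

```bash
python3 -m jog '[{"tx":0,"ty":0.003,"tz":0,"rx":0,"ry":0,"rz":0,"jaw":0.42},{"tx":0,"ty":0.006,"tz":0,"rx":0,"ry":0,"rz":0,"jaw":0.42},{"tx":0,"ty":0.01,"tz":0,"rx":0,"ry":0,"rz":0,"jaw":0.42},{"tx":0,"ty":0.014,"tz":0,"rx":0,"ry":0,"rz":0,"jaw":0.42},{"tx":0,"ty":0.018,"tz":0,"rx":0,"ry":0,"rz":0,"jaw":0.42},{"tx":0,"ty":0.022,"tz":0,"rx":0,"ry":0,"rz":0,"jaw":0.42},{"tx":0,"ty":0.026,"tz":0,"rx":0,"ry":0,"rz":0,"jaw":0.42},{"tx":0,"ty":0.03,"tz":0,"rx":0,"ry":0,"rz":0,"jaw":0.42},{"tx":0,"ty":0.03,"tz":0,"rx":0,"ry":0,"rz":0,"jaw":0.42},{"tx":0,"ty":0.03,"tz":0,"rx":0,"ry":0,"rz":0,"jaw":0.42}]'; python3 st.py
```

```text
t: 16.3
eef_pos: [0.6644, 0.0836, 0.0149]
orientation: [0.005, 0.711, 0.703, -0.005]
contact_force: [-3.0, -26.8, 5.2]
gripper_width: 0.0397
grip_force: 13.2
16.3 [0.6644 0.0836 0.0149] tool-y angle -0.010761554633791215 F [ -3.  -26.8   5.2] w 0.03970849203561843 tilt -0.0007086422990907537 -0.014859229980795783
```

Stalled at 27 N, so the block is against the long bar. I'll press the end once more along +x to remove any drift, then clear off and look.

```bash
python3 -m jog '[{"tx":0,"ty":0.01,"tz":0,"rx":0,"ry":0,"rz":0,"jaw":0.42},{"tx":0,"ty":-0.05,"tz":0,"rx":0,"ry":0,"rz":0,"jaw":0.42},{"tx":0,"ty":-0.1,"tz":0.05,"rx":0,"ry":0,"rz":0,"jaw":0.42},{"tx":0,"ty":-0.1,"tz":0.12,"rx":0,"ry":0,"rz":0,"jaw":0.42},{"tx":0,"ty":-0.1,"tz":0.2,"rx":0,"ry":0,"rz":0,"jaw":0.2},{"tx":-0.08,"ty":-0.03,"tz":0.2,"rx":0,"ry":0,"rz":0,"jaw":0},{"tx":-0.16,"ty":0.04,"tz":0.2,"rx":0,"ry":0,"rz":0,"jaw":0},{"tx":-0.24,"ty":0.1,"tz":0.2,"rx":0,"ry":0,"rz":0,"jaw":0},{"tx":-0.24,"ty":0.1,"tz":0.2,"rx":0,"ry":0,"rz":0,"jaw":0},{"tx":-0.24,"ty":0.1,"tz":0.2,"rx":0,"ry":0,"rz":0,"jaw":0}]'; python3 st.py
python3 -m jog '[{"tx":0,"ty":0,"tz":-0.06,"rx":0,"ry":0,"rz":0,"jaw":0},{"tx":0,"ty":0,"tz":-0.12,"rx":0,"ry":0,"rz":0,"jaw":0},{"tx":0,"ty":0,"tz":-0.17,"rx":0,"ry":0,"rz":0,"jaw":0},{"tx":0,"ty":0,"tz":-0.2,"rx":0,"ry":0,"rz":0,"jaw":0},{"tx":0,"ty":0,"tz":-0.2,"rx":0,"ry":0,"rz":0,"jaw":0},{"tx":0.03,"ty":0,"tz":-0.2,"rx":0,"ry":0,"rz":0,"jaw":0},{"tx":0.06,"ty":0,"tz":-0.2,"rx":0,"ry":0,"rz":0,"jaw":0},{"tx":0.08,"ty":0,"tz":-0.2,"rx":0,"ry":0,"rz":0,"jaw":0},{"tx":0.09,"ty":0,"tz":-0.2,"rx":0,"ry":0,"rz":0,"jaw":0},{"tx":0.1,"ty":0,"tz":-0.2,"rx":0,"ry":0,"rz":0,"jaw":0}]'; python3 st.py
```

```text
t: 17.3
eef_pos: [0.5925, 0.1229, 0.0751]
orientation: [0.001, 0.711, 0.703, 0.001]
contact_force: [0.5, 0.3, 0.7]
gripper_width: 0.0014
grip_force: 0.0
17.3 [0.5925 0.1229 0.0751] tool-y angle -0.010565308568106103 F [0.5 0.3 0.7] w 0.00138454588815943 tilt 0.0023216751816311767 0.0003998063932666487
t: 18.3
eef_pos: [0.6191, 0.1224, 0.0135]
orientation: [-0.003, 0.711, 0.703, -0.003]
contact_force: [-15.4, 0.5, 10.6]
gripper_width: 0.0004
grip_force: 7.9
18.3 [0.6191 0.1224 0.0135] tool-y angle -0.01237473148242889 F [-15.4   0.5  10.6] w 0.00044200603164195717 tilt -0.00936493612836111 4.6873429539173554e-05
```

```bash
python3 -m jog '[{"tx":0.004,"ty":0,"tz":0,"rx":0,"ry":0,"rz":0,"jaw":0},{"tx":0.008,"ty":0,"tz":0,"rx":0,"ry":0,"rz":0,"jaw":0},{"tx":0.012,"ty":0,"tz":0,"rx":0,"ry":0,"rz":0,"jaw":0},{"tx":0.012,"ty":0,"tz":0,"rx":0,"ry":0,"rz":0,"jaw":0},{"tx":0.012,"ty":0,"tz":0,"rx":0,"ry":0,"rz":0,"jaw":0},{"tx":0.012,"ty":0,"tz":0,"rx":0,"ry":0,"rz":0,"jaw":0},{"tx":0.012,"ty":0,"tz":0,"rx":0,"ry":0,"rz":0,"jaw":0},{"tx":0.012,"ty":0,"tz":0,"rx":0,"ry":0,"rz":0,"jaw":0},{"tx":0.012,"ty":0,"tz":0,"rx":0,"ry":0,"rz":0,"jaw":0},{"tx":0.012,"ty":0,"tz":0,"rx":0,"ry":0,"rz":0,"jaw":0}]'
```

```text
t: 19.3
eef_pos: [0.6196, 0.1225, 0.013]
orientation: [-0.005, 0.711, 0.703, -0.006]
contact_force: [-18.4, 0.8, 12.9]
gripper_width: 0.0005
grip_force: 9.3
```

```bash
python3 -m jog '[{"tx":-0.02,"ty":0,"tz":0,"rx":0,"ry":0,"rz":0,"jaw":0},{"tx":-0.1,"ty":0,"tz":0,"rx":0,"ry":0,"rz":0,"jaw":0},{"tx":-0.15,"ty":0,"tz":0.1,"rx":0,"ry":0,"rz":0,"jaw":0},{"tx":-0.2,"ty":0,"tz":0.2,"rx":0,"ry":0,"rz":0,"jaw":0},{"tx":-0.3,"ty":0,"tz":0.3,"rx":0,"ry":0,"rz":0,"jaw":0},{"tx":-0.4,"ty":0,"tz":0.4,"rx":0,"ry":0,"rz":0,"jaw":0},{"tx":-0.5,"ty":0,"tz":0.45,"rx":0,"ry":0,"rz":0,"jaw":0},{"tx":-0.6,"ty":0,"tz":0.5,"rx":0,"ry":0,"rz":0,"jaw":0},{"tx":-0.7,"ty":0,"tz":0.5,"rx":0,"ry":0,"rz":0,"jaw":0},{"tx":-0.8,"ty":0,"tz":0.5,"rx":0,"ry":0,"rz":0,"jaw":0}]'
python3 - <<'E'
from h import *
c=shot('top','top4'); o=(240,145); a=c['frame'][o[1]:o[1]+75,o[0]:o[0]+100,::-1]
A=cv2.resize(a,None,fx=8,fy=8,interpolation=cv2.INTER_CUBIC)
c=shot('side','side4'); 
cv2.imwrite('pics/c_top4.png',cv2.convertScaleAbs(A,alpha=1.6))
E
```

```text
t: 20.3
eef_pos: [0.3854, 0.1223, 0.1649]
orientation: [0.001, 0.711, 0.703, 0.001]
contact_force: [-0.2, -0.6, -0.1]
gripper_width: 0.0006
grip_force: 0.0
```

View pics/c_top4.png

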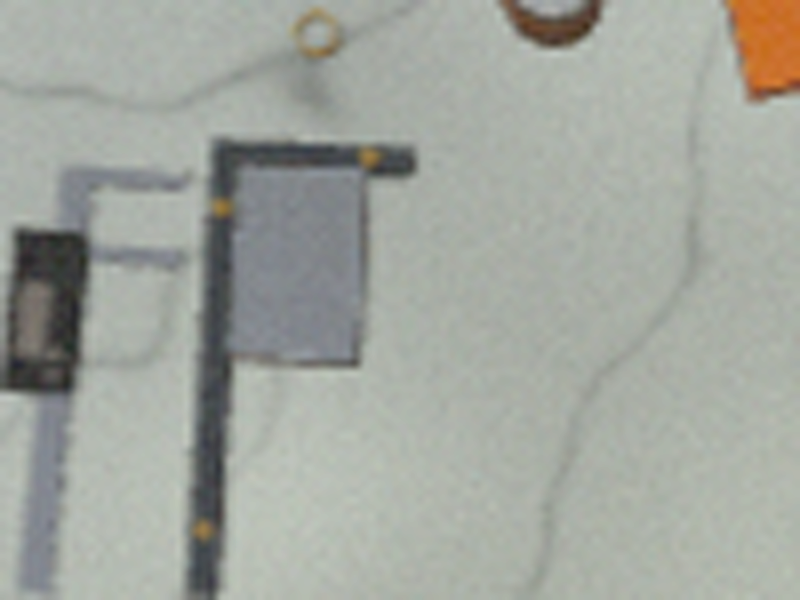

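The top view shows the block seated: top corners about (236,166), (368,167), (358,362) and (230,358), with no visible gap to either bar. A sub-pixel fit of its angle and offsets will confirm that.

Run:
```python
from h import *
c0=np.load('top0.npz');c=np.load('top4.npz')
def edge(c,rows,lo,hi,sgn,z,horiz=False):
    g=cv2.GaussianBlur(c['frame'],(3,3),0).astype(float).sum(2); P=[]
    if horiz: g=g.T
    for r in rows:
        d=np.clip(sgn*np.diff(g[r,lo:hi+1]),0,None); k=d.argmax(); s=slice(max(k-1,0),k+2)
        u=lo+.5+(np.arange(len(d))[s]*d[s]).sum()/d[s].sum(); P.append((r,u) if horiz else (u,r))
    W=world(c,P,z)[:,:2]; v=cv2.fitLine(W.astype(np.float32),cv2.DIST_HUBER,0,1e-4,1e-6).ravel()
    if horiz and v[1]<0 or not horiz and v[0]<0: v[:2]*=-1
    return np.arctan2(v[1],v[0]).round(4),v[2:].round(4)
print('long bar inner (empty)',edge(c0,range(170,216),265,275,1,.014))
print('short bar inner(empty)',edge(c0,range(273,289),163,171,1,.014,True))
print('block outer long side',edge(c,range(169,187),281,290,1,.02))
print('block near end',edge(c,range(271,283),186,193,1,.02,True))
print('block-long bar edge',edge(c,range(169,187),265,273,1,.02))
print('block-short bar edge',edge(c,range(272,284),162,170,1,.02,True))
```

```text
long bar inner (empty) (np.float32(-0.0228), array([0.6224, 0.1566], dtype=float32))
short bar inner(empty) (np.float32(1.559), array([0.7086, 0.1122], dtype=float32))
block outer long side (np.float32(0.0019), array([0.6678, 0.0943], dtype=float32))
block near end (np.float32(1.5345), array([0.6173, 0.1286], dtype=float32))
block-long bar edge (np.float32(-0.0153), array([0.6662, 0.1573], dtype=float32))
block-short bar edge (np.float32(1.5836), array([0.7111, 0.1268], dtype=float32))
```

The fit puts the outer side 61 mm from the long bar and the near end 91 mm from the short bar. Those are the 60 and 90 mm block sizes within measuring error, and the angle agrees too, so the block is seated. Handing in.

```bash
python3 -c "
from bench import env
print(env.finish_job())"
```

```text
the job is handed in; nothing more can be done
None
```

I handed the job in with the block pushed into the corner of the stop; from the last top picture it sits about 1 mm or less from each bar and parallel within measuring error (the hand-in returned no verdict).

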